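Strainer off, cap snapped on and held down

ROBOT

A 6-joint arm with a two-finger parallel gripper is mounted at the origin on a cart in front of the work surface, level with it; the furniture and walls round the work are solid. World frame = base frame: x ahead of the robot, y to its left, z up, the work surface at z = 0. Lengths are in mm, angles in rad, forces in N, time in s.
With the tool pointing down it reaches from about 350 to 775 mm from the base axis. Payload 7.3 kg.
Tool frame: the origin (TCP) lies midway between the tips of the shut fingers; the grasp point (between the pads) lies 19 mm behind it; z points along the fingers, y is the line along which they close (so a half turn about z gives the same grasp; the last joint's range is limited). The gripper opens to 92 mm and grips with 3 to 60 N. Pads are 19 mm wide; open, the fingers measure 130 mm over their backs; the gripper's body (75 mm by 190 mm) begins 47 mm behind the grasp point.
Start: joints at [-1.324, 0.342, 1.524, -0, 1.275, -0.146], TCP at [200.981, -485.027, 226.741] pointing down, gripper open.
Joint ranges: [-2.53, 2.53], [-0.77, 2.02], [0.04, 2.7], [-1, 4.14], [0.28, 2.66], [-3.11, 3.11]. Speed limits (rad/s): [2.57, 2.57, 3.14, 3.14, 3.14, 3.14].

INTERFACE

Orientations are given as [roll, pitch, yaw] about the fixed x, y, z axes, in that order (R = Rz(yaw) Ry(pitch) Rx(roll)).
In Python, from plant import bot gives the robot as it stands. The module is installed in compiled form; this text tells all that it offers.
- The arm moves only by the shell command python3 -m crank 'ROWS' [OPENING]. ROWS is JSON, a list of rows, each a list of 6 numbers: the shift along the tool's x, y, z in m, then the turn, a rotation vector about the tool's x, y, z in rad. In form: [[dx, dy, dz, wx, wy, wz], ...]. A call has 1 to 5 rows; each row shifts and turns the commanded pose from where the row before left it, along the tool's axes as they then stand; what a row does not reach is not made up. A row lasts 1/8 s, in which the tool goes at most 62.5 mm and 10.7 degrees, less where a joint would pass 70% of its speed; a pose out of reach is approached as far as the arm can. A call is refused whole if a number of a shift passes 0.0625 or a number of a turn 0.188, either way. A call with a gripper value outside its range is refused whole. OPENING is the opening in per cent of the stroke, from 0 (shut) to 100 (fully open), set as the call begins (- or left out, the last holds). The fingers move at their own pace and stop on an object; the grip force is fixed at half the most. Time passes only in rows, so rows that do not move let the fingers close. It gives the time, the measured TCP pose, the force, the opening and the grip force at its end, in the units of the state.
- bot.get_obs(): the state, without advancing time (a new reading comes with each control period).
- bot.capture(name): name is "scene" or "top"; returns a dict with "color" (480x640x3 uint8, blue, green, red), "fov_y" (degrees; the focal length in pixels is half the picture's height over the tangent of half this angle, whatever the lens; pixels are square), "cx", "cy" (the principal point, pixels), "extrinsics" (4x4, takes a point from world to camera coordinates). Camera axes: x right, y up, looking along -z (the intrinsics and any distortion apply to the point x, -y, -z); pixel columns grow to the right and rows downward; lengths in mm; the calibration is good to about 2 mm. A picture is of the moment at which its call begins. There is no depth.
- bot.close_job(): hands the job in; it is judged then, once.
The state is a dict: "time": time; "joint_positions": joint angles; "dq": joint speeds; "tau": joint torques, N m; "tool_pos": TCP position; "tcp_rot": TCP orientation; "contact_force": force on the tool from outside, world axes, zero at the start; "moment": the same for the moment, N m; "grip_width": finger opening in mm; "finger_force": force on a finger pad.
Only numpy, scipy, OpenCV 4.12 (cv2) and the standard library are available. Lean on these libraries where they do the work, as an engineer would, in place of code of your own. Each camera call takes 0.05 s, during which the arm holds its last target. There are 200 camera calls.

TASK

The small blue cruet has just been filled through the strainer that still lies on its mouth: lift the strainer off by its stem and set it down flat on the worktop beside the cruet, without dropping it, and let go of it. Then put the orange snap cap over the cruet's neck and press it straight down until it clicks and sits fully home, and keep pressing after the click: finish while still holding the cap firmly down, without letting go. Keep the cruet upright and leave the mug, timer, garlic, espresso cup and spice jar behind it where they are.

Things in the scene. Friction and masses are not known exactly. Their poses are not given: they have to be found in the camera images.
- cruet: squat round blue ceramic cruet with a white band and steel neck, 0.85 kg, loose on the worktop; 80 mm across, 120 mm high. Origin at the centre of its underside, z up. It narrows from z = 52 to 78 mm; the neck is 32 mm across from z = 83 to 114 mm, then tapers to 24 mm at its top, z = 120 mm. Four sprung steel balls stand 3 mm out of the neck, 14 mm below its top.
- cruet_mouth (a point): centre of the top of the cruet's neck, 120 mm above the cruet's underside
- cap: orange ribbed snap cap with a black knob, 50 g, standing open side down on the worktop. Origin at the centre of its underside, z up. Skirt 48 mm across, 27 mm high, hollow from below to 23 mm, with an inner lip at its lower edge leaving a 34 mm opening; upright round knob 24 mm across from z = 27 to 49 mm. Fingertips beside the knob can push on the skirt's flat top, z = 27 mm.
- cap_inside (a point): centre of the cap's inner top face, 23 mm above its underside; meets point cruet_mouth when the cap is fully home. Pushed down, the cap meets the sprung balls 11 mm above home; it takes about 12 to 18 N to pass them, the force drops suddenly (the click) about 6 mm above home, then the cap comes to a hard stop on the neck's top.
- strainer: round bright steel strainer, 72 mm across, 20 mm high, 60 g, loose on the cruet's mouth. Origin at the centre of its underside, z up. Central upright stem 16 mm across; the dish counts as solid up to z = 10 mm, so grip the stem between z = 10 and 20 mm. Free worktop to set it on: x = 0.44 to 0.62 m, y from -0.20 (raised edge of the hob) to 0.24 m (a pan hangs left of that).
- mug: white mug with dark dots, 82x114x91 mm with its handle; origin at the centre of its underside; stays where it is
- timer: red and white round kitchen timer, 60 mm across, 48 mm high; origin at the centre of its underside; stays where it is
- garlic: garlic bulb, about 60 mm across, 58 mm high; origin at its underside; stays where it is
- espresso_cup: small white cup, green inside, 60x87x50 mm with its handle; origin at its underside; stays where it is
- spice: slant-mouthed glass spice jar with a white lid, 77x72x79 mm; origin at its underside; stays where it is

How it is judged:
By the outcome, as a careful person would: the job done as asked, in the order asked, and still so for the second after the job is handed in, while the arm keeps its last pose, push and grip.
It also fails if it takes over 56 s, if anything falls off the work surface, if the arm or the gripper's body presses on something with over 40 N, if the wrist force passes 120 N, or if a joint passes its speed limit or range.

## Working session

There is one attempt and no reset: what is moved stays moved. The work goes in short steps, Python scripts to look and compute and a shell command to move; the robot and the scene stay as the last step left them, time stands still between calls to the robot, and variables do not carry over. Pictures are saved under pics/ and viewed, at most 10 in all, crops included, and the job is handed in when it is done.

```bash
mkdir -p pics
cat > h.py <<'E'
from plant import bot
import cv2, numpy as np
def snap(n,f):
    c=bot.capture(n); cv2.imwrite(f,c["color"]); return c
def ray(c,u,v):
    f=240/np.tan(np.radians(c["fov_y"])/2); E=np.array(c["extrinsics"])
    d=np.array([(u-c["cx"])/f,-(v-c["cy"])/f,-1.0]); R=E[:3,:3]
    return -R.T@E[:3,3], R.T@d
def onz(c,u,v,z):
    o,d=ray(c,u,v); return o+d*(z-o[2])/d[2]
def proj(c,p):
    f=240/np.tan(np.radians(c["fov_y"])/2); E=np.array(c["extrinsics"])
    q=E[:3,:3]@np.array(p)+E[:3,3]; return c["cx"]-f*q[0]/q[2], c["cy"]+f*q[1]/q[2]
E
python3 - <<'E'
from h import *
for n in("scene","top"):
    c=snap(n,f"pics/{n}0.png"); print(n,[ (k,v) for k,v in c.items() if k!="color"])
print(bot.get_obs())
E
```

```text
scene [('fov_y', 54.482518250713944), ('cx', 325.86336334663605), ('cy', 239.91992398812087), ('extrinsics', array([[ 9.87612995e-01, -1.56887271e-01, -2.63731702e-03,
        -6.04371813e+02],
       [ 8.73612836e-02,  5.35826323e-01,  8.39796498e-01,
        -1.71320946e+02],
       [-1.30340237e-01, -8.29624334e-01,  5.42894913e-01,
        -8.11683371e+02],
       [ 0.00000000e+00,  0.00000000e+00,  0.00000000e+00,
         1.00000000e+00]]))]
top [('fov_y', 57.301016936476294), ('cx', 323.98250490990006), ('cy', 237.8198738838684), ('extrinsics', array([[-1.17182974e-02, -9.99926332e-01,  3.16415681e-03,
         4.06445437e+01],
       [ 9.97388581e-01, -1.14629155e-02,  7.13065205e-02,
        -5.97261254e+02],
       [-7.12649971e-02,  3.99148489e-03,  9.97449431e-01,
        -9.04652886e+02],
       [ 0.00000000e+00,  0.00000000e+00,  0.00000000e+00,
         1.00000000e+00]]))]
{'time': 0.1, 'joint_positions': array([-1.32397846e+00,  3.42674133e-01,  1.52491792e+00,  3.95013712e-05,
        1.27541629e+00, -1.46021472e-01]), 'dq': array([ 1.05997546e-03, -1.74748657e-04, -2.77620817e-03,  5.75881990e-05,
       -5.99266074e-04, -1.00581291e-03]), 'tau': array([ 1.35800747e-03, -4.32005131e+01, -2.44694227e+01,  7.19212834e-02,
        5.25828637e-02, -5.97526491e-05]), 'tool_pos': array([ 200.90804594, -484.64188074,  226.10476896]), 'tcp_rot': array([-3.14019752e+00, -2.43359709e-04,  3.92827645e-01]), 'contact_force': array([-0.58091309, -0.13198001, -0.10303469]), 'moment': array([-0.01345282, -0.01042889, -0.02112998]), 'finger_force': 0.0, 'grip_width': 91.8470926376508}
```

View pics/scene0.png

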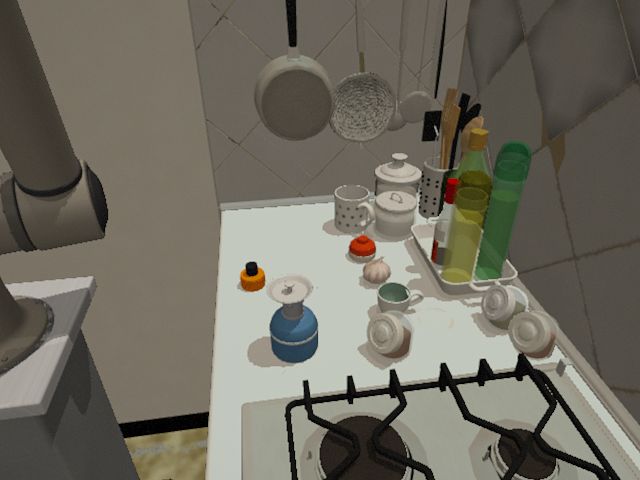

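View pics/top0.png

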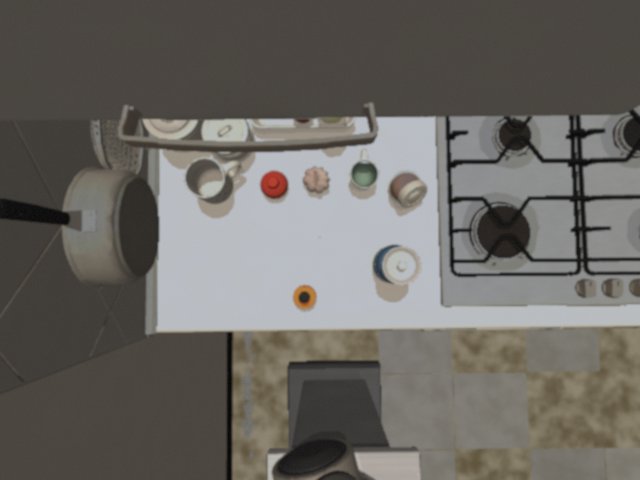

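The scene view shows the cruet with the strainer at about (291,288) and the cap at (252,277). The top view shows the strainer stem near (401,265) and the cap knob near (304,297). I'll enlarge these.

Run:
```python
from h import *
t=cv2.imread("pics/top0.png"); s=cv2.imread("pics/scene0.png")
a=cv2.resize(t[225:325,280:430],None,fx=5,fy=5,interpolation=2)[:,:,:]
b=cv2.resize(s[255:365,230:330],None,fx=5,fy=5,interpolation=2)
a=cv2.resize(t[235:315,290:370+60],(700,400))if 0 else a
cv2.imwrite("pics/topc.png",a); cv2.imwrite("pics/scenec.png",b)
```

```text
(no output)
```

View pics/topc.png

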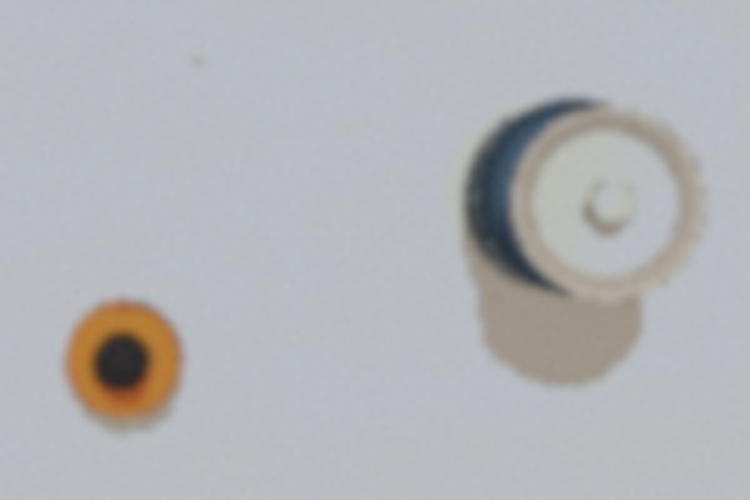

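View pics/scenec.png

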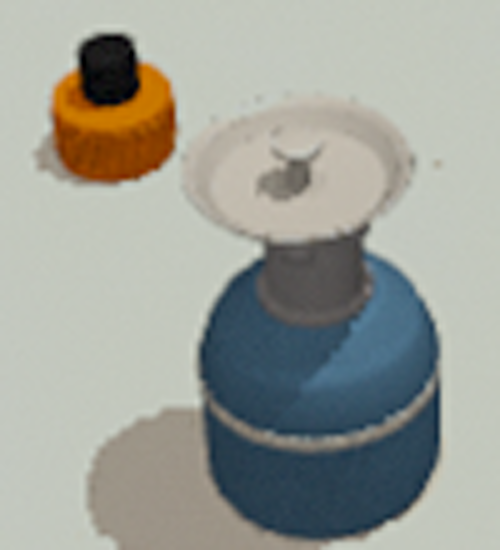

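The top crop shows the rim centre at full-frame (401.4,265.4) and the knob top at (304.2,297). In the scene crop the rim centre is at (289.4,288.9) and the knob top at (251.4,264.4).

Run:
```python
from h import *
t=bot.capture("top"); s=bot.capture("scene")
def tri(a,b):
    o1,d1=ray(t,*a);o2,d2=ray(s,*b)
    d1/=np.linalg.norm(d1);d2/=np.linalg.norm(d2)
    k=np.linalg.lstsq(np.c_[d1,-d2],o2-o1,rcond=None)[0]
    p,q=o1+k[0]*d1,o2+k[1]*d2; return (p+q)/2,np.linalg.norm(p-q)
print("rim",tri((401.4,265.4),(289.4,288.9)))
print("knob",tri((304.2,297),(251.4,264.4)))
for z in(130,135,140):print(z,onz(t,401.4,265.4,z),onz(t,401.6,265.6,z))
print("knob",onz(t,304.2,297,49),onz(t,304.8,296.6,27),onz(s,251.4,264.4,49))
print("cruet base left/right z~25", [onz(s,*p,10) for p in((294.4,347),)])
o=bot.get_obs(); print(o["tool_pos"],o["tcp_rot"])
for n,p in(("mug",(209,180)),("garlic",(317,180)),("spice",(408,190)),("timer",(274,184)),("ecup",(364,174))):print(n,onz(t,*p,40))
```

```text
rim (array([ 537.42019421, -109.14092091,  127.36108649]), np.float64(0.6870386929790379))
knob (array([476.51783797,  75.2548357 ,  49.53338278]), np.float64(0.8689464148211722))
130 [ 537.05968068 -108.65180698  130.        ] [ 536.6856775  -109.01347153  130.        ]
135 [ 537.02683894 -107.75553231  135.        ] [ 536.6551308  -108.11497754  135.        ]
140 [ 536.99399719 -106.85925765  140.        ] [ 536.62458411 -107.21648354  140.        ]
knob [476.04939337  75.2809319   49.        ] [475.49165063  74.95958338  27.        ] [476.92383458  75.96592076  49.        ]
cruet base left/right z~25 [array([ 540.02658692, -117.87438195,   10.        ])]
[ 200.92362193 -484.76765934  226.30634013] [-3.14064740e+00 -1.26266181e-04  3.92827804e-01]
mug [719.84007198 271.85684957  40.        ]
garlic [717.35000236  46.92399628  40.        ]
spice [ 694.17664964 -142.34328145   40.        ]
timer [709.91090639 136.55343661  40.        ]
ecup [728.93867145 -51.30498607  40.        ]
```

```bash
python3 -m crank '[[0,0,0,0,0,-0.187],[0,0,0,0,0,-0.187],[0,0,0,0,0,-0.187],[0,0,0,0,0,-0.187],[0,0,0,0,0,-0.187]]' 35
python3 -m crank '[[0,0,0,0,0,-0.187],[0,0,0,0,0,-0.056],[0.06,0.06,0,0,0,0],[0.06,0.06,0,0,0,0],[0.06,0.06,0,0,0,0]]'
```

```text
time: 0.82
tool_pos: [200.9, -484.9, 226.5]
tcp_rot: [-3.141, -0.0, 1.334]
contact_force: [-0.4, 0.4, -0.2]
grip_width: 46.8
finger_force: 0.0
time: 1.45
tool_pos: [334.5, -351.1, 226.7]
tcp_rot: [3.141, 0.0, 1.57]
contact_force: [1.9, -0.6, 0.4]
grip_width: 32.3
finger_force: 0.0
```

```bash
python3 -m crank '[[0.04,0.034,0,0,0,0],[0.04,0.034,0,0,0,0],[0.04,0.034,0,0,0,0],[0.04,0.034,0,0,0,0],[0.04,0.034,0,0,0,0]]'
python3 -m crank '[[0.03,0.02,0,0,0,0],[0,0,0,0,0,0],[0,0,0,0,0,0]]'
```

```text
time: 2.08
tool_pos: [504.5, -151.0, 226.7]
tcp_rot: [3.142, 0.0, 1.571]
contact_force: [0.0, -1.1, 0.5]
grip_width: 32.2
finger_force: 0.0
time: 2.45
tool_pos: [523.2, -122.8, 226.5]
tcp_rot: [-3.141, 0.0, 1.571]
contact_force: [-0.6, -0.3, -0.2]
grip_width: 32.2
finger_force: 0.0
```

```bash
python3 -m crank '[[0.0145,0.0138,0.03,0,0,0],[0,0,0.03,0,0,0],[0,0,0.008,0,0,0],[0,0,0,0,0,0]]'
python3 - <<'E'
from h import *
t=snap("top","pics/t1.png");s=snap("scene","pics/s1.png")
a=cv2.resize(t["color"][225:315,355:455],None,fx=4,fy=4,interpolation=2)
b=cv2.resize(s["color"][245:335,240:340],None,fx=4,fy=4,interpolation=2)
cv2.imwrite("pics/c1.png",np.hstack([a,b]))
E
```

```text
time: 2.95
tool_pos: [537.1, -108.8, 159.0]
tcp_rot: [-3.141, 0.0, 1.569]
contact_force: [-0.6, 0.1, 0.7]
grip_width: 32.5
finger_force: 0.0
```

View pics/c1.png

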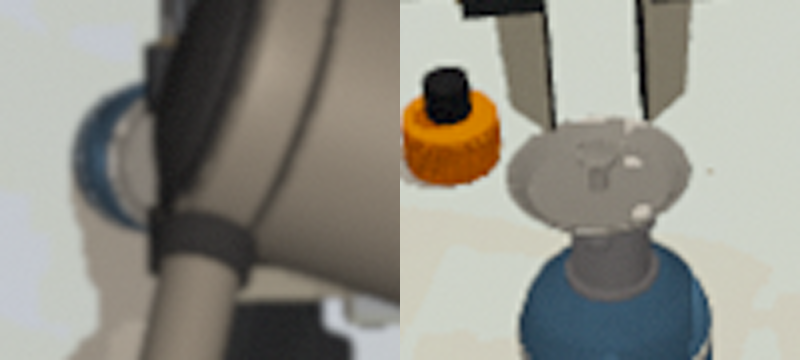

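The fingertips, with their midpoint at crop x≈598, straddle the stem at (598,165). Now I'll lower and grip.

```bash
python3 -m crank '[[0,0,0.015,0,0,0],[0,0,0.008,0,0,0],[0,0,0.003,0,0,0],[0,0,0,0,0,0]]' 
python3 -m crank '[[0,0,0,0,0,0],[0,0,0,0,0,0],[0,0,0,0,0,0],[0,0,0,0,0,0]]' 0
```

```text
time: 3.55
tool_pos: [537.3, -107.9, 132.4]
tcp_rot: [-3.141, -0.0, 1.571]
contact_force: [-0.2, 0.2, 0.4]
grip_width: 32.1
finger_force: 0.0
time: 4.05
tool_pos: [537.5, -108.0, 133.0]
tcp_rot: [3.141, 0.0, 1.571]
contact_force: [-1.1, -0.3, 1.4]
grip_width: 13.7
finger_force: 30.0
```

```bash
python3 -m crank '[[0,0,-0.008,0,0,0],[0,0,-0.02,0,0,0],[0,0,-0.03,0,0,0],[0,0,0,0,0,0]]'
python3 - <<'E'
from h import *
t=snap("top","pics/t2.png");s=snap("scene","pics/s2.png")
a=cv2.resize(t["color"][225:325,350:450],None,fx=4,fy=4,interpolation=2)
b=cv2.resize(s["color"][235:335,240:340],None,fx=4,fy=4,interpolation=2)
cv2.imwrite("pics/c2.png",np.hstack([a,b]))
E
```

```text
time: 4.55
tool_pos: [538.7, -108.4, 193.1]
tcp_rot: [3.137, 0.002, 1.571]
contact_force: [0.3, 0.1, -0.1]
grip_width: 14.2
finger_force: 30.0
```

View pics/c2.png

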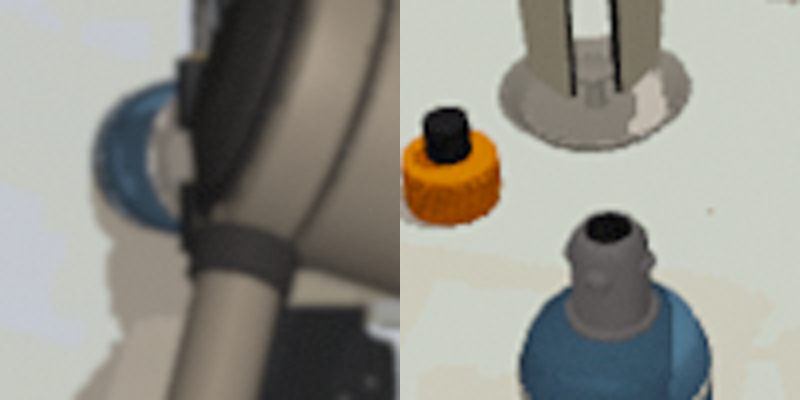

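The strainer hangs level in the grip and the neck is open, with its mouth centre at scene pixel (292.2,292). Next I'll place the strainer at about (545,10).

```bash
python3 -m crank '[[0.02,0.002,0,0,0,0],[0.04,0.002,0,0,0,0],[0.04,0.002,0,0,0,0],[0.018,0,0,0,0,0],[0,0,0.02,0,0,0]]'
python3 -m crank '[[0,0,0.04,0,0,0],[0,0,0.045,0,0,0],[0,0,0.04,0,0,0],[0,0,0.015,0,0,0],[0,0,0,0,0,0]]'
python3 -m crank '[[0,0,0.005,0,0,0],[0,0,0.003,0,0,0],[0,0,0,0,0,0]]'
python3 - <<'E'
from h import *
s=bot.capture("scene"); print(onz(s,292.2,292,120))
E
```

```text
time: 5.28
tool_pos: [543.9, 11.9, 171.2]
tcp_rot: [3.139, 0.0, 1.573]
contact_force: [0.4, -1.0, -1.5]
grip_width: 14.1
finger_force: 30.0
time: 5.9
tool_pos: [543.0, 10.1, 30.2]
tcp_rot: [-3.14, -0.0, 1.571]
contact_force: [0.9, 0.0, 0.2]
grip_width: 13.9
finger_force: 30.0
time: 6.28
tool_pos: [543.6, 10.0, 23.2]
tcp_rot: [3.141, 0.0, 1.571]
contact_force: [0.6, 0.1, -1.4]
grip_width: 14.2
finger_force: 30.0
[ 541.88432605 -108.33287478  120.        ]
```

```bash
python3 -m crank '[[0,0,0.005,0,0,0],[0,0,0.002,0,0,0],[0,0,0,0,0,0]]'
python3 -m crank '[[0,0,0.0015,0,0,0],[0,0,0.001,0,0,0],[0,0,0,0,0,0]]'
python3 -m crank '[[0,0,0.0015,0,0,0],[0,0,0,0,0,0]]'
```

```text
time: 6.7
tool_pos: [543.2, 10.1, 15.4]
tcp_rot: [-3.141, 0.0, 1.571]
contact_force: [-0.1, -0.2, -1.4]
grip_width: 13.9
finger_force: 30.0
time: 7.08
tool_pos: [543.3, 10.0, 13.1]
tcp_rot: [-3.141, 0.0, 1.571]
contact_force: [-0.2, -0.3, -0.7]
grip_width: 14.3
finger_force: 30.0
time: 7.32
tool_pos: [543.5, 10.0, 12.9]
tcp_rot: [3.141, 0.0, 1.571]
contact_force: [-3.5, -0.2, 9.2]
grip_width: 14.1
finger_force: 30.0
```

```bash
python3 -m crank '[[0,0,0,0,0,0],[0,0,0,0,0,0],[0,0,0,0,0,0],[0,0,0,0,0,0]]' 35
python3 -m crank '[[0,0,-0.01,0,0,0],[0,0,-0.04,0,0,0],[0,0,-0.05,0,0,0],[0,0,-0.04,0,0,0]]'
python3 -m crank '[[0.03,-0.034,0,0,0,0],[0.036,-0.034,0,0,0,0],[0,0,0,0,0,0],[0,0,0,0,0,0]]' 45
python3 - <<'E'
from h import *
t=snap("top","pics/t3.png");s=snap("scene","pics/s3.png")
a=cv2.resize(t["color"][230:330,290:420],(520,400),interpolation=2)
b=cv2.resize(s["color"][200:360,230:330],None,fx=2.5,fy=2.5,interpolation=2)
cv2.imwrite("pics/c3.png",np.hstack([a,b]))
E
```

```text
time: 7.82
tool_pos: [543.3, 10.0, 11.5]
tcp_rot: [-3.141, 0.0, 1.571]
contact_force: [-0.4, 0.0, 0.0]
grip_width: 32.1
finger_force: 0.0
time: 8.32
tool_pos: [543.7, 10.0, 154.4]
tcp_rot: [3.14, 0.0, 1.571]
contact_force: [0.6, -0.4, -0.0]
grip_width: 32.5
finger_force: 0.0
time: 8.82
tool_pos: [476.1, 75.9, 152.4]
tcp_rot: [3.14, 0.0, 1.571]
contact_force: [0.1, -0.2, -0.2]
grip_width: 41.2
finger_force: 0.0
```

View pics/c3.png

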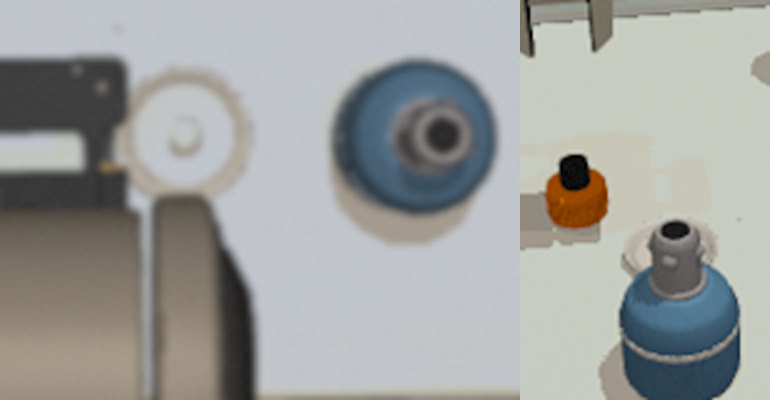

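The strainer lies flat on the worktop at top-crop (184,135). The mouth centre is at top pixel (400.75,264) and scene pixel (292.4,292).

```bash
python3 - <<'E'
from h import *
t=bot.capture("top"); s=bot.capture("scene")
print(onz(t,400.75,264,120),onz(s,292.4,292,120))
o1,d1=ray(t,400.75,264);o2,d2=ray(s,292.4,292)
k=np.linalg.lstsq(np.c_[d1,-d2],o2-o1,rcond=None)[0];print(o1+k[0]*d1,o2+k[1]*d2)
E
python3 -m crank '[[-0.0005,0,0.05,0,0,0],[0,0,0.05,0,0,0],[0,0,0.014,0,0,0],[0,0,0.006,0,0,0],[0,0,0,0,0,0]]'
python3 -m crank '[[0,0,0.002,0,0,0],[0,0,0.001,0,0,0],[0,0,0,0,0,0]]'
```

```text
[ 539.75973413 -109.2883235   120.        ] [ 542.19242871 -108.38283838  120.        ]
[ 539.75301114 -109.16584123  120.68867001] [ 542.13525101 -109.28164771  120.73252266]
time: 9.65
tool_pos: [476.3, 75.4, 32.6]
tcp_rot: [3.14, 0.0, 1.571]
contact_force: [1.1, 0.2, 0.0]
grip_width: 41.8
finger_force: 0.0
time: 10.02
tool_pos: [475.6, 75.6, 29.1]
tcp_rot: [3.141, 0.0, 1.571]
contact_force: [-0.2, 0.7, 0.2]
grip_width: 41.4
finger_force: 0.0
```

```bash
python3 -m crank '[[0,0,0.001,0,0,0],[0,0,0,0,0,0]]'
python3 -m crank '[[0,0,0,0,0,0],[0,0,0,0,0,0],[0,0,0,0,0,0],[0,0,0,0,0,0]]' 0
python3 -m crank '[[0,0,-0.02,0,0,0],[0,0,-0.05,0,0,0],[0,0,-0.05,0,0,0],[0,0,-0.03,0,0,0]]'
```

```text
time: 10.28
tool_pos: [475.3, 75.5, 27.7]
tcp_rot: [-3.142, 0.0, 1.571]
contact_force: [0.7, 0.6, 0.1]
grip_width: 41.1
finger_force: 0.0
time: 10.78
tool_pos: [475.3, 75.5, 27.7]
tcp_rot: [-3.142, 0.0, 1.571]
contact_force: [-0.6, 0.6, -0.5]
grip_width: 22.9
finger_force: 30.0
time: 11.28
tool_pos: [476.0, 75.6, 180.2]
tcp_rot: [3.139, 0.0, 1.571]
contact_force: [-0.3, 0.0, -1.1]
grip_width: 22.9
finger_force: 30.0
```

```bash
python3 -m crank '[[-0.045,0.016,0,0,0,0],[-0.05,0.017,0,0,0,0],[-0.05,0.017,0,0,0,0],[-0.0396,0.0147,0,0,0,0],[0,0,0,0,0,0]]'
python3 -m crank '[[0,0,0.015,0,0,0],[0,0,0.008,0,0,0],[0,0,0,0,0,0],[0,0,0,0,0,0]]'
python3 - <<'E'
from h import *
t=snap("top","pics/t4.png");s=snap("scene","pics/s4.png")
a=cv2.resize(t["color"][230:310,350:430],None,fx=5,fy=5,interpolation=2)
b=cv2.resize(s["color"][245:325,255:335],None,fx=5,fy=5,interpolation=2)
cv2.imwrite("pics/c4.png",np.hstack([a,b]))
for p in ((540.5,-109,120),(540.5,-109,128)):print(proj(s,p),proj(t,p))
E
```

```text
time: 11.9
tool_pos: [540.5, -111.7, 177.2]
tcp_rot: [-3.142, 0.001, 1.567]
contact_force: [0.1, -0.0, -0.7]
grip_width: 23.0
finger_force: 30.0
time: 12.4
tool_pos: [540.1, -108.5, 154.9]
tcp_rot: [3.141, 0.0, 1.572]
contact_force: [0.2, -0.4, 0.4]
grip_width: 23.1
finger_force: 30.0
(np.float64(291.355957766821), np.float64(292.3595510271808)) (np.float64(400.58685848110696), np.float64(263.60648001940467))
(np.float64(291.13482272703993), np.float64(288.3384278775345)) (np.float64(401.34965513798767), np.float64(263.55155461733904))
```

View pics/c4.png

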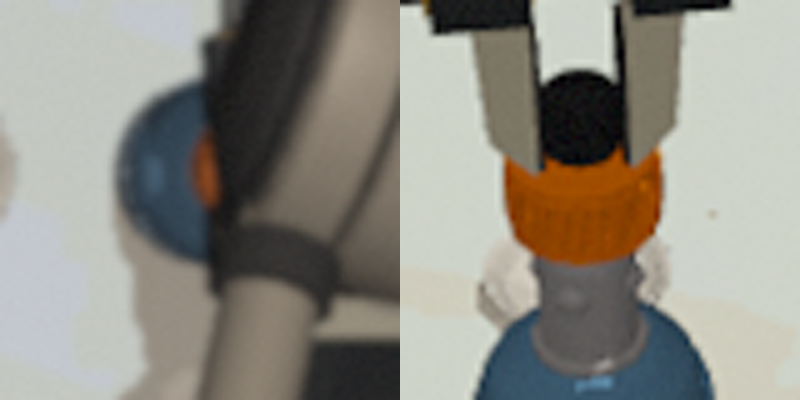

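Scene crop: the cap skirt's axis (x≈583) sits over the neck's axis (x≈588, as expected from perspective). I'll descend onto the taper and watch the side forces.

```bash
python3 -m crank '[[0,0,0.006,0,0,0],[0,0,0.005,0,0,0],[0,0,0,0,0,0]]'
python3 -m crank '[[0,0,0.002,0,0,0],[0,0,0.001,0,0,0],[0,0,0,0,0,0]]'
python3 -m crank '[[0,0,0.001,0,0,0],[0,0,0.001,0,0,0],[0,0,0,0,0,0]]'
```

```text
time: 12.88
tool_pos: [539.7, -109.0, 143.1]
tcp_rot: [-3.14, -0.0, 1.571]
contact_force: [-0.8, 0.4, -0.9]
grip_width: 23.3
finger_force: 30.0
time: 13.25
tool_pos: [540.0, -109.1, 140.7]
tcp_rot: [-3.142, 0.0, 1.571]
contact_force: [-0.1, -0.2, -1.0]
grip_width: 22.8
finger_force: 30.0
time: 13.62
tool_pos: [540.0, -109.0, 138.7]
tcp_rot: [-3.142, 0.0, 1.571]
contact_force: [-0.9, 0.2, -1.5]
grip_width: 23.2
finger_force: 30.0
```

No contact so far, so the cap is on the neck below the taper. Now I'll press through the balls.

```bash
python3 -m crank '[[0,0,0.001,0,0,0],[0,0,0.001,0,0,0],[0,0,0.001,0,0,0],[0,0,0,0,0,0]]'
python3 -m crank '[[0,0,0.001,0,0,0],[0,0,0.001,0,0,0],[0,0,0,0,0,0]]'
```

```text
time: 14.12
tool_pos: [540.1, -109.1, 135.9]
tcp_rot: [3.141, 0.0, 1.571]
contact_force: [-0.2, 0.1, 0.1]
grip_width: 22.9
finger_force: 30.0
time: 14.5
tool_pos: [540.6, -109.3, 135.2]
tcp_rot: [3.14, 0.001, 1.571]
contact_force: [-1.9, -0.5, 9.7]
grip_width: 22.9
finger_force: 30.0
```

```bash
python3 -m crank '[[0,0,0.001,0,0,0],[0,0,0.001,0,0,0],[0,0,0,0,0,0]]'
python3 -m crank '[[0,0,0.001,0,0,0],[0,0,0.001,0,0,0],[0,0,0,0,0,0]]'
python3 -m crank '[[0,0,0.001,0,0,0],[0,0,0.001,0,0,0],[0,0,0,0,0,0]]'
```

```text
time: 14.88
tool_pos: [540.9, -109.5, 134.3]
tcp_rot: [3.138, 0.002, 1.571]
contact_force: [-3.3, 1.0, 16.8]
grip_width: 23.1
finger_force: 30.0
time: 15.25
tool_pos: [540.9, -109.5, 132.3]
tcp_rot: [3.138, 0.002, 1.571]
contact_force: [-2.8, 1.2, 16.3]
grip_width: 22.9
finger_force: 30.0
time: 15.62
tool_pos: [540.4, -109.2, 128.7]
tcp_rot: [3.14, 0.001, 1.571]
contact_force: [-0.8, -0.5, 5.1]
grip_width: 23.4
finger_force: 30.0
```

```bash
python3 -m crank '[[0,0,0.001,0,0,0],[0,0,0.001,0,0,0],[0,0,0.001,0,0,0],[0,0,0,0,0,0]]'
python3 -m crank '[[0,0,0.001,0,0,0],[0,0,0.001,0,0,0],[0,0,0,0,0,0]]'
```

```text
time: 16.12
tool_pos: [540.0, -109.0, 124.7]
tcp_rot: [-3.141, -0.0, 1.571]
contact_force: [-1.2, -0.7, 2.5]
grip_width: 23.1
finger_force: 30.0
time: 16.5
tool_pos: [540.3, -109.1, 124.6]
tcp_rot: [3.14, 0.001, 1.571]
contact_force: [-5.1, 0.9, 15.5]
grip_width: 23.2
finger_force: 30.0
```

Hard stop at TCP 124.6, as expected. I'll press harder and hold.

```bash
python3 -m crank '[[0,0,0.001,0,0,0],[0,0,0.0007,0,0,0],[0,0,0,0,0,0],[0,0,0,0,0,0]]'
python3 -m crank '[[0,0,0,0,0,0],[0,0,0,0,0,0],[0,0,0,0,0,0],[0,0,0,0,0,0]]'
python3 - <<'E'
from h import *
s=snap("scene","pics/s5.png")
cv2.imwrite("pics/c5.png",cv2.resize(s["color"][170:370,210:450],None,fx=3,fy=3,interpolation=2))
E
```

```text
time: 17.0
tool_pos: [540.7, -109.3, 124.6]
tcp_rot: [3.138, 0.001, 1.571]
contact_force: [-8.5, 2.0, 26.3]
grip_width: 22.9
finger_force: 30.0
time: 17.5
tool_pos: [540.7, -109.2, 124.6]
tcp_rot: [3.138, 0.001, 1.571]
contact_force: [-8.3, 1.8, 26.6]
grip_width: 23.0
finger_force: 30.0
```

View pics/c5.png

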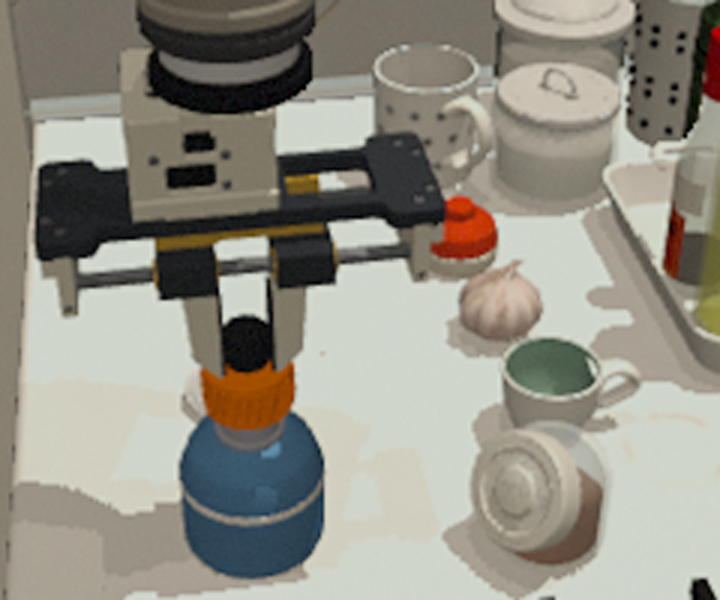

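The cap is fully seated on the upright cruet (crop about (248,395)), held down with a steady 26 N, and nothing else has moved. I'm handing it in.

```bash
python3 -c "
from plant import bot
print(bot.close_job())"
```

```text
the job is handed in; nothing more can be done
None
```

The job is handed in: the strainer lies flat and released beside the cruet, and the cap has clicked home and is held down at about 26 N; the cruet is upright and the items behind it look unmoved, and the arm finished at about 17.5 s of the 56 s allowed.

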